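Tip the parts crates, send the stamped one to the dispatch rail

ROBOT

A 6-joint arm with a two-finger parallel gripper is mounted at the origin on a cart in front of the work surface, level with it; the furniture and walls round the work are solid. World frame = base frame: x ahead of the robot, y to its left, z up, the work surface at z = 0. Lengths are in m, angles in rad, forces in N, time in s.
With the tool pointing down it reaches from about 0.425 to 0.925 m from the base axis. Payload 12.5 kg.
Tool frame: the origin (TCP) lies at the very end of the fingers, on their centre line; the grasp point (between the pads) lies 19 mm behind it; z points along the fingers, y is the line along which they close (so a half turn about z gives the same grasp; the last joint's range is limited). The gripper opens to 85 mm and grips with 20 to 120 N. Pads are 22 mm wide; open, the fingers measure 114 mm over their backs; the gripper's body (76 mm by 85 mm) begins 54 mm behind the grasp point. The pads swing forward as they close: fully open they stand 13 mm farther back than shut.
Start: joints at [-1.216, 0.491, 1.559, -0, 1.092, -0.106], TCP at [0.278, -0.56, 0.211] pointing down, gripper open.
Joint ranges: [-3.1, 3.1], [-0.84, 2.19], [0.05, 2.79], [-1.13, 4.28], [0.06, 2.93], [-2.69, 2.69]. Speed limits (rad/s): [2.22, 2.22, 2.79, 3.14, 3.14, 3.14].

INTERFACE

Orientations are given as a rotation vector (axis times angle).
In Python, from cell import robot gives the robot as it stands.
- The arm moves only by the tool move_arm, never from a script. Its argument "steps" is a list of rows, each an object with "jaw": the closure in counts, from 0 (fully open) to 255 (shut); "translation": the shift along the world's x, y, z in mm, a list of three; "twist": the turn about the world's z in rad. A call has 1 to 20 rows; each row is the pose to reach, as a shift and turn from the pose commanded when the call began; what a row does not reach only later rows make up. A row lasts 1/12 s, in which the tool goes at most 41.7 mm and 7.16 degrees, less where a joint would pass 70% of its speed; a pose out of reach is approached as far as the arm can. A call with a gripper value outside its range is refused whole. The fingers move at their own pace and stop on an object; "newtons" is the grip in N (left out, the last holds). Time passes only in rows, so rows that repeat a pose let the fingers close. It gives the time, the measured TCP pose, the force, the opening and the grip force at its end, in the units of the state.
- robot.observe(): the state, without advancing time (a new reading comes with each control period).
- robot.camera(name): name is "side" or "top" or "wrist"; returns a dict with "img" (384x512x3 uint8, red, green, blue), "range_z" (384x512 float32, m along the optical axis (not along the pixel's ray), 0 where there is no reading), "intrinsics" (3x3 intrinsics, pixels), "R" (3x3) and "t" (3): a world point X has camera coordinates R X + t. Camera axes: x right, y down, z forward; pixel columns grow to the right and rows downward; lengths in m; the calibration is good to about 2 mm. A picture is of the moment at which its call begins.
- robot.close_job(): hands the job in; it is judged then, once.
The state is a dict: "clock": time; "joint_positions": joint angles; "joint_vel": joint speeds; "joint_torque": joint torques, N m; "tool_pos": TCP position; "tool_rot": TCP orientation; "ft_force": force on the tool from outside, world axes, zero at the start; "ft_torque": the same for the moment, N m; "finger_gap": finger opening in m; "gripper_force": force on a finger pad.
Only numpy, scipy, OpenCV 4.12 (cv2) and the standard library are available. Lean on these libraries where they do the work, as an engineer would, in place of code of your own. Each camera call takes 0.05 s, during which the arm holds its last target. There are 200 camera calls.

TASK

One of the two small plywood parts crates has a ring with a cross stamped on its underside. With your fingertips tip both crates over, away from you, so that each lies on its back with its underside towards you; only when both lie there, push the stamped one across the bench until its mouth is flush against the aluminium dispatch rail. Push only, never lift; keep the unstamped crate lying well short of the rail, and leave the other things on the bench where they are.

Things in the scene. Friction and masses are not known exactly. Their poses are not given: they have to be found in the camera images.
- crate_stamped: Stamped: open empty plywood crate, 60 deep (x), 100 wide (y), 105 high (z), 0.2 to 0.42 kg, walls 5 thick, on two runners 5 high under its ends (flat floor between them, 84 wide, set back 5). Starts upright. Origin: centre of underside at the runners' feet; +z to the mouth, +x its back, about away from the robot at the start. Dark ring with cross, 46 across, under the floor; may be left or right.
- crate_plain: Unstamped: open empty plywood crate, 60 deep (x), 100 wide (y), 105 high (z), 0.2 to 0.42 kg, walls 5 thick, on two runners 5 high under its ends (flat floor between them, 84 wide, set back 5). Starts upright. Origin: centre of underside at the runners' feet; +z to the mouth, +x its back, about away from the robot at the start. Underside bare; otherwise alike.
- crate_stamped_mid (a point): Middle of that crate, 52.5 above its underside; axes as the crate's. Pushed forward near the top of its front face the crate pivots over its lower back edge, is past balance at about 30 degrees and falls on its back by itself: then +x points down, it is 60 high, this point 30 above the bench, the underside faces the robot and the mouth the rail.
- crate_stamped_mouth (a point): Centre of that crate's mouth in the plane of the rim, 105 from the underside; axes as the crate's.
- crate_plain_mid (a point): Middle of that crate, 52.5 above its underside; axes as the crate's. Pushed forward near the top of its front face the crate pivots over its lower back edge, is past balance at about 30 degrees and falls on its back by itself: then +x points down, it is 60 high, this point 30 above the bench, the underside faces the robot and the mouth the rail.
- crate_plain_mouth (a point): Centre of that crate's mouth in the plane of the rim, 105 from the underside; axes as the crate's.
- rail: The dispatch line: a bare aluminium angle rail screwed down across the far part of the bench, 520 long (its y), upright leaf 40 high and 4 thick, flange 30 deep behind it. Origin: middle of the face that looks to the robot, at bench level; +x points away from the robot, square to that face. May be turned a few degrees. A crate that meets it askew tends to jam on one corner.
- solder_spool: Spool of solder with blue flanges, 40 across, 22 high, standing between the crates; origin at the centre of its underside. A bystander.
- tape_measure: Yellow pocket tape measure, 35x67x60; origin at the centre of its underside. A bystander.
- wood_offcut: Beech offcut, 40x140x28, to the left; origin at the centre of its underside. A bystander.
- bolt_tin: Open round tin of bolts, 83x72x51, to the left; origin at the centre of its underside. A bystander.
- pliers: Pliers with red handles, 59x182x12, to the right; origin at the centre of its underside. A bystander.
Mind the look-alikes: they are no part of the job. Leave any pink look-alike of the crate_stamped alone.

How it is judged:
On the way, in this order (a step that is already met when the one before it is completed fails the run):
1. both crates lie on their backs, both still more than 2.5 cm short of the rail (angle between each of crate_stamped, crate_plain's own x axis and vertical above 2.9 rad and angle between each of crate_stamped, crate_plain's own z axis and vertical above 1.35 rad and x of each of crate_stamped_mouth, crate_plain_mouth in the frame of rail below -0.025 m), for 0.2 s.
2. the stamped crate, on its back, has its mouth flush against the rail (angle between crate_stamped's own x axis and vertical above 2.9 rad and angle between crate_stamped's own z axis and vertical above 1.35 rad and x of crate_stamped_mouth in the frame of rail above -0.012 m and angle between the z axis of crate_stamped and the x axis of rail, either way round below 0.12 rad and y of crate_stamped_mouth in the frame of rail between -0.25 and 0.25 m), for 0.2 s.
At the end, for the whole second after the job is handed in: The stamped crate lies at rest on its back with the centre of its mouth within 12 mm of the rail's face, square to it within 0.12 rad and within the rail's length; the unstamped crate lies at rest on its back, its mouth more than 25 mm short of the rail (all of step 2 and angle between crate_plain's own x axis and vertical above 2.9 rad and angle between crate_plain's own z axis and vertical above 1.35 rad and x of crate_plain_mouth in the frame of rail below -0.025 m and linear speed of each of crate_stamped, crate_plain below 0.02 m/s); the robot touches nothing.
It fails at once if a crate is lifted off the bench ((height (world z) of crate_stamped_mid above 0.078 m or (angle between crate_stamped's own x axis and vertical above 3 rad and height (world z) of crate_stamped_mid above 0.048 m)) or (height (world z) of crate_plain_mid above 0.078 m or (angle between crate_plain's own x axis and vertical above 3 rad and height (world z) of crate_plain_mid above 0.048 m))).
It fails at once if the unstamped crate is pushed to the rail (x of crate_plain_mouth in the frame of rail above -0.015 m).
It fails at once if another thing on the bench is displaced by more than 3 cm (distance of any of solder_spool, tape_measure, wood_offcut, bolt_tin, pliers from where it was at the start of the episode above 0.03 m).
It also fails if it takes over 64 s, if anything falls off the work surface, if the arm or the gripper's body presses on something with over 40 N, if the wrist force passes 120 N, or if a joint passes its speed limit or range.

## Working session

There is one attempt and no reset: what is moved stays moved. The work goes in short steps, Python scripts to look and compute and a tool call to move; the robot and the scene stay as the last step left them, time stands still between calls to the robot, and variables do not carry over. Pictures are saved under pics/ and viewed, at most 10 in all, crops included, and the job is handed in when it is done.

Besides the shell and the picture viewer there is one more tool, called after "Call:" as a command line: name --argument value ..., lists and objects as JSON in quotes. move_arm: Moves the arm, as the interface text tells. Its arguments: {"type":"object","properties":{"steps":{"type":"array"},"newtons":{"type":"number"}},"required":["steps"]}

```bash
mkdir -p pics
cat > h.py <<'E'
import numpy as np, cv2
from cell import robot
def cam(n):
    c=robot.camera(n); c['img']=np.array(c['img']); return c
def save(c,f): cv2.imwrite('pics/'+f,c['img'][:,:,::-1])
def cloud(c):
    z=c['range_z']; K=c['intrinsics']; v,u=np.mgrid[:z.shape[0],:z.shape[1]]
    P=np.stack([(u-K[0,2])/K[0,0]*z,(v-K[1,2])/K[1,1]*z,z],-1)
    W=(P-c['t'])@c['R']; W[z<=0]=np.nan; return W
E
python3 - <<'E'
from h import *
a=cam('top');b=cam('side')
np.savez('top0.npz',W=cloud(a),img=a['img']);np.savez('side0.npz',W=cloud(b),img=b['img'])
save(a,'top0.png');save(b,'side0.png')
for c in(a,b):print(-c['R'].T@c['t'],c['R'][2])
s=robot.observe();print(s)
E
```

```text
[ 0.41453318 -0.03270249  1.40535479] [ 0.10566651 -0.00125691 -0.99440083]
[-0.13461859 -1.3057784   0.617063  ] [ 0.44644475  0.83061308 -0.33281976]
{'clock': 0.1, 'joint_positions': array([-1.21559608e+00,  4.91458617e-01,  1.55936760e+00, -2.19334072e-05,
        1.09170010e+00, -1.05604438e-01]), 'joint_vel': array([ 1.06996469e-03,  1.75769947e-05, -1.29061977e-03,  1.75278499e-03,
       -4.68817154e-04,  6.44913805e-04]), 'joint_torque': array([ 1.53951310e-03, -6.19444442e+01, -2.62023801e+01, -1.42321851e-04,
        2.90865224e-03,  2.68356234e-05]), 'tool_pos': array([ 0.27785798, -0.55960559,  0.21031865]), 'tool_rot': array([-3.05767158e+00, -7.17247629e-01,  2.12820444e-04]), 'ft_force': array([ 0.72885036,  0.12200365, -0.40863177]), 'ft_torque': array([-0.01930371, -0.03839814, -0.05378611]), 'gripper_force': 0.0, 'finger_gap': 0.0857218915175264}
```

View pics/top0.png

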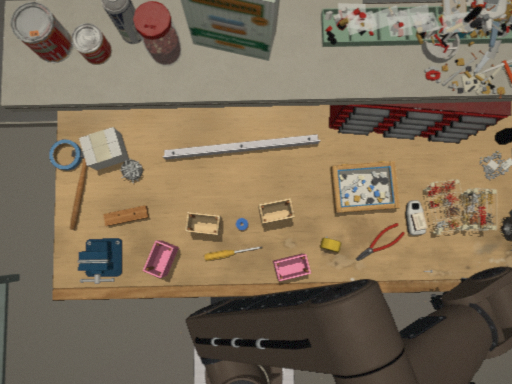

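View pics/side0.png

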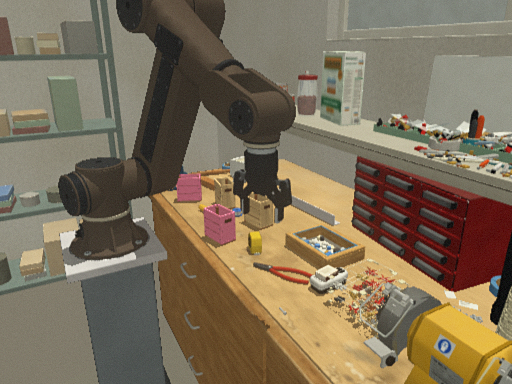

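The top view shows these crate candidates: plywood at (204,225) and (276,213), and pink decoys at (160,259) and (292,267). The rail runs from (165,155) to (318,140), the spool is at (242,225) and a screwdriver at (232,253). The two plywood crates match the description, so next I measure them and check a close crop.

Run:
```python
from h import *
d=np.load('top0.npz');W=d['W'];img=d['img']
def box(n,u0,u1,v0,v1,z0,z1):
    w=W[v0:v1,u0:u1].reshape(-1,3);w=w[(w[:,2]>z0)&(w[:,2]<z1)]
    r=cv2.minAreaRect((w[:,:2]*1000).astype(np.float32));print(n,len(w),np.round(r[0]),np.round(r[1]),round(r[2],1),'zmax',round(w[:,2].max(),3), 'min',w.min(0).round(3),'max',w.max(0).round(3))
box('L',180,228,205,245,.085,.125)
box('R',252,300,193,233,.085,.125)
box('spool',232,252,215,235,.012,.05)
box('rail',155,325,130,165,.025,.06)
box('pinkL',140,185,235,285,.08,.125)
box('pinkR',268,318,248,288,.08,.125)
box('screwdr',203,265,240,265,.006,.05)
box('tape',315,345,232,255,.02,.08)
box('offcut',100,152,203,230,.012,.05)
w=W[130:165,155:325].reshape(-1,3);w=w[(w[:,2]>.03)&(w[:,2]<.06)]
p=np.polyfit(w[:,1],w[:,0],1);print('rail fit x=',p,'residual',np.std(w[:,0]-np.polyval(p,w[:,1])),w[:,1].min(),w[:,1].max())
cv2.imwrite('pics/crop.png',cv2.resize(img[130:290,140:320,::-1],None,fx=4,fy=3.75,interpolation=cv2.INTER_CUBIC)[:600,:800])
```

```text
L 220 [477. 116.] [101.  60.] 82.4 zmax 0.114 min [0.443 0.063 0.085] max [0.512 0.167 0.114]
R 216 [ 511. -112.] [ 60. 101.] 10.0 zmax 0.113 min [ 0.473 -0.166  0.085] max [ 0.548 -0.058  0.113]
spool 104 [477.  -1.] [36. 36.] 88.6 zmax 0.032 min [ 0.459 -0.02   0.014] max [0.495 0.017 0.032]
rail 326 [722.  -7.] [  6. 518.] 4.7 zmax 0.047 min [ 0.7   -0.266  0.025] max [0.745 0.251 0.047]
pinkL 312 [372. 252.] [ 61. 101.] 66.6 zmax 0.11 min [0.316 0.206 0.08 ] max [0.429 0.299 0.11 ]
pinkR 245 [ 337. -156.] [ 60. 101.] 12.3 zmax 0.113 min [ 0.299 -0.211  0.08 ] max [ 0.376 -0.102  0.113]
screwdr 291 [379.  23.] [192.  68.] 87.4 zmax 0.03 min [ 0.344 -0.073  0.006] max [0.415 0.119 0.03 ]
tape 219 [ 401. -289.] [62. 35.] 73.7 zmax 0.064 min [ 0.381 -0.321  0.022] max [ 0.424 -0.257  0.064]
offcut 560 [512. 375.] [ 41. 141.] 10.6 zmax 0.039 min [0.481 0.304 0.012] max [0.544 0.447 0.039]
rail fit x= [-0.08229874  0.72146586] residual 0.0014786475721771015 -0.2655321398392712 0.25121355474080653
```

View pics/crop.png

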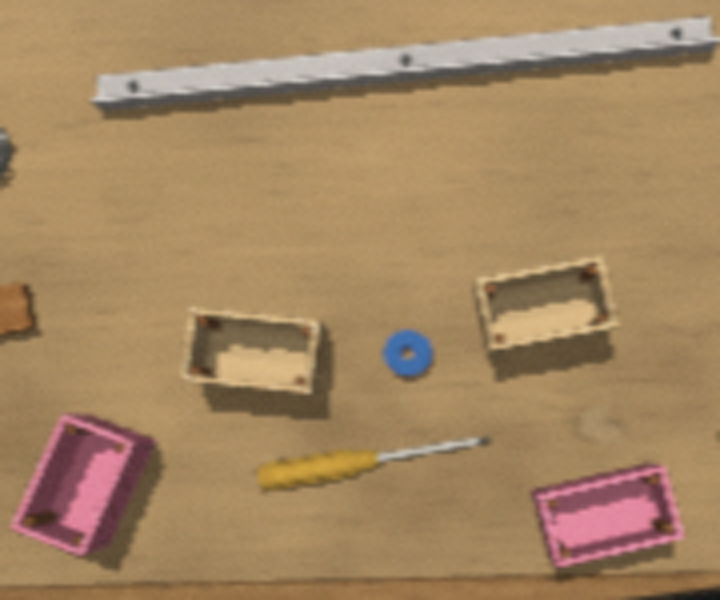

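The crop shows two plywood crates, at crop pixels (252,350) and (547,305). The spool is at (408,353), the screwdriver at (370,462), and the pink decoys at (85,485) and (607,515), which I leave alone. I'll start with the right plywood crate: front face centre about (0.48,-0.117), yaw +10°.

Call:
move_arm --steps '[{"jaw": 100, "translation": [40, 40, 0], "twist": -0.1}, {"jaw": 100, "translation": [60, 80, 0], "twist": -0.2}, {"jaw": 100, "translation": [80, 120, 0], "twist": -0.285}, {"jaw": 100, "translation": [100, 155, 0], "twist": -0.285}, {"jaw": 100, "translation": [120, 190, 0], "twist": -0.285}, {"jaw": 100, "translation": [130, 225, 0], "twist": -0.285}, {"jaw": 100, "translation": [140, 260, 0], "twist": -0.285}, {"jaw": 100, "translation": [150, 295, 0], "twist": -0.285}, {"jaw": 100, "translation": [155, 330, 0], "twist": -0.285}, {"jaw": 100, "translation": [160, 365, 0], "twist": -0.285}, {"jaw": 100, "translation": [164, 400, 0], "twist": -0.285}, {"jaw": 100, "translation": [164, 436, 0], "twist": -0.285}, {"jaw": 100, "translation": [164, 436, -20], "twist": -0.285}, {"jaw": 100, "translation": [164, 436, -50], "twist": -0.285}, {"jaw": 100, "translation": [164, 436, -50], "twist": -0.285}, {"jaw": 100, "translation": [164, 436, -50], "twist": -0.285}, {"jaw": 100, "translation": [164, 436, -50], "twist": -0.285}]'

```text
clock: 1.52
tool_pos: [0.4423, -0.1243, 0.1617]
tool_rot: [3.129, 0.275, 0.0]
ft_force: [0.4, -0.2, -0.4]
finger_gap: 0.0517
gripper_force: 0.0
```

Call:
move_arm --steps '[{"jaw": 100, "translation": [0, 0, -35], "twist": 0}, {"jaw": 100, "translation": [0, 0, -70], "twist": 0}, {"jaw": 100, "translation": [0, 0, -70], "twist": 0}, {"jaw": 100, "translation": [8, 1.4, -70], "twist": 0}, {"jaw": 100, "translation": [14, 2.5, -70], "twist": 0}, {"jaw": 100, "translation": [19, 3.4, -70], "twist": 0}, {"jaw": 100, "translation": [24, 4.2, -70], "twist": 0}, {"jaw": 100, "translation": [29, 5.1, -70], "twist": 0}, {"jaw": 100, "translation": [34, 6, -70], "twist": 0}, {"jaw": 100, "translation": [39, 6.9, -70], "twist": 0}]'

```text
clock: 2.35
tool_pos: [0.4816, -0.1168, 0.0913]
tool_rot: [3.129, 0.276, 0.001]
ft_force: [-0.5, -0.2, 0.8]
finger_gap: 0.0518
gripper_force: 0.0
```

Run:
```python
from h import *
a=cam('side');b=cam('wrist');s=a['img'][150:260,170:320]
x=np.hstack([cv2.resize(s,(400,300)),cv2.resize(b['img'],(400,300))])
cv2.imwrite('pics/t1.png',x[:,:,::-1])
```

```text
(no output)
```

View pics/t1.png

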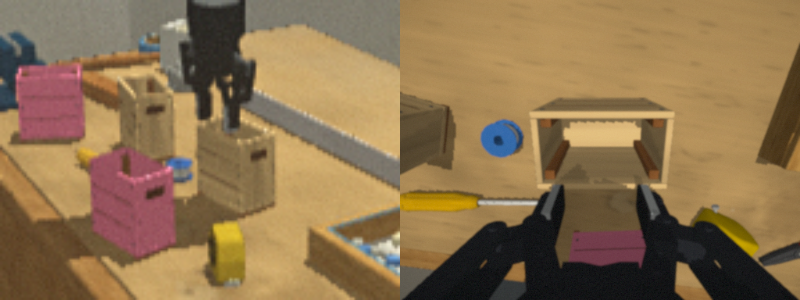

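The picture shows the fingertips at the front wall (wrist half, about (600,190)) with the spool clear. I'll keep pushing.

Call:
move_arm --steps '[{"jaw": 100, "translation": [5, 0.9, 0], "twist": 0}, {"jaw": 100, "translation": [10, 1.8, 0], "twist": 0}, {"jaw": 100, "translation": [15, 2.6, 0], "twist": 0}, {"jaw": 100, "translation": [20, 3.5, 0], "twist": 0}, {"jaw": 100, "translation": [25, 4.4, 0], "twist": 0}, {"jaw": 100, "translation": [29, 5.1, 0], "twist": 0}, {"jaw": 100, "translation": [33, 5.8, 0], "twist": 0}, {"jaw": 100, "translation": [37, 6.5, 0], "twist": 0}, {"jaw": 100, "translation": [41, 7.2, 0], "twist": 0}, {"jaw": 100, "translation": [45, 7.9, 0], "twist": 0}, {"jaw": 100, "translation": [45, 7.9, 0], "twist": 0}, {"jaw": 100, "translation": [45, 7.9, 0], "twist": 0}, {"jaw": 100, "translation": [45, 7.9, 0], "twist": 0}]'

```text
clock: 3.53
tool_pos: [0.5258, -0.109, 0.0908]
tool_rot: [-3.129, -0.276, 0.0]
ft_force: [-0.6, 0.9, -0.2]
finger_gap: 0.0519
gripper_force: 0.0
```

Run:
```python
from h import *
a=cam('side');b=cam('wrist');s=a['img'][150:260,170:320]
x=np.hstack([cv2.resize(s,(400,300)),cv2.resize(b['img'],(400,300))])
cv2.imwrite('pics/t2.png',x[:,:,::-1])
```

```text
(no output)
```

View pics/t2.png

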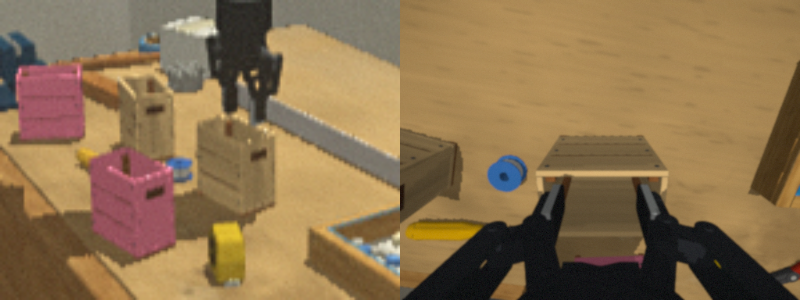

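The crate still stands upright in both views, so the fingertips probably passed over the front rim. I'll check finger and rim heights by depth.

Run:
```python
from h import *
b=cam('wrist');W=cloud(b);g=b['img'].max(2)
print('cam',(-b['R'].T@b['t']).round(3),b['R'][2].round(2))
# wrist image rows/cols (512x384); hstack was 400x300 -> scale 1.28
for r in range(160,330,10):
    print(r,*[ (c,W[r,c].round(3).tolist()) for c in (205,256,322)])
a=cam('side');V=cloud(a)
m=(V[...,0]>.44)&(V[...,0]<.6)&(V[...,1]>-.2)&(V[...,1]<-.03)&(V[...,2]>.07)&(V[...,2]<.2)
w=V[m];dk=a['img'][m].max(1)<70
d=w[dk];print('dark low',d[np.argsort(d[:,2])][:12].round(3).tolist());q=w[~dk];print('rim z',np.percentile(q[:,2],[50,90,97]))
```

```text
cam [ 0.607 -0.094  0.254] [-0.31 -0.06 -0.95]
160 (205, [0.544, -0.057, 0.0]) (256, [0.553, -0.103, 0.001]) (322, [0.563, -0.163, 0.0])
170 (205, [0.535, -0.058, -0.0]) (256, [0.543, -0.105, 0.0]) (322, [0.554, -0.166, 0.0])
180 (205, [0.533, -0.062, 0.024]) (256, [0.541, -0.105, 0.025]) (322, [0.545, -0.168, -0.0])
190 (205, [0.533, -0.067, 0.05]) (256, [0.541, -0.105, 0.052]) (322, [0.55, -0.155, 0.052])
200 (205, [0.534, -0.071, 0.074]) (256, [0.541, -0.105, 0.074]) (322, [0.549, -0.15, 0.074])
210 (205, [0.535, -0.074, 0.091]) (256, [0.541, -0.105, 0.092]) (322, [0.548, -0.146, 0.091])
220 (205, [0.534, -0.076, 0.104]) (256, [0.54, -0.105, 0.105]) (322, [0.547, -0.143, 0.106])
230 (205, [0.494, -0.07, 0.039]) (256, [0.487, -0.115, 0.011]) (322, [0.537, -0.147, 0.098])
240 (205, [0.532, -0.08, 0.123]) (256, [0.486, -0.115, 0.029]) (322, [0.521, -0.156, 0.078])
250 (205, [0.53, -0.081, 0.129]) (256, [0.487, -0.115, 0.047]) (322, [0.542, -0.138, 0.133])
260 (205, [0.526, -0.082, 0.132]) (256, [0.487, -0.115, 0.062]) (322, [0.542, -0.136, 0.143])
270 (205, [0.521, -0.083, 0.133]) (2
[... 157 characters left out ...]
05, [0.511, -0.084, 0.136]) (256, [0.487, -0.115, 0.098]) (322, [0.536, -0.134, 0.156])
300 (205, [0.479, -0.083, 0.106]) (256, [0.485, -0.115, 0.106]) (322, [0.543, -0.129, 0.171])
310 (205, [0.376, -0.077, 0.002]) (256, [0.385, -0.133, 0.0]) (322, [0.546, -0.126, 0.181])
320 (205, [0.361, -0.079, -0.0]) (256, [0.371, -0.135, 0.001]) (322, [0.546, -0.125, 0.185])
dark low [[0.525, -0.157, 0.077], [0.521, -0.157, 0.077], [0.515, -0.161, 0.08], [0.531, -0.161, 0.081], [0.526, -0.163, 0.082], [0.521, -0.165, 0.084], [0.511, -0.167, 0.087], [0.538, -0.134, 0.116], [0.525, -0.082, 0.118], [0.52, -0.085, 0.12], [0.516, -0.083, 0.12], [0.51, -0.086, 0.122]]
rim z [0.09532449 0.13618391 0.17730951]
```

The crate hasn't moved (rim z 0.105, x 0.485–0.541) and the half-open fingertips sit near z 0.115. I'll raise, retreat, shut the fingers and measure the tips.

Call:
move_arm --steps '[{"jaw": 100, "translation": [0, 0, 30], "twist": 0}, {"jaw": 160, "translation": [-40, -7, 30], "twist": 0}, {"jaw": 255, "translation": [-80, -14, 30], "twist": 0}, {"jaw": 255, "translation": [-84, -15, 15], "twist": 0}, {"jaw": 255, "translation": [-84, -15, 0], "twist": 0}, {"jaw": 255, "translation": [-84, -15, 0], "twist": 0}, {"jaw": 255, "translation": [-84, -15, 0], "twist": 0}, {"jaw": 255, "translation": [-84, -15, 0], "twist": 0}, {"jaw": 255, "translation": [-84, -15, 0], "twist": 0}]'

```text
clock: 4.48
tool_pos: [0.4425, -0.1241, 0.0914]
tool_rot: [3.129, 0.276, 0.001]
ft_force: [-0.6, 0.6, 0.3]
finger_gap: 0.0001
gripper_force: 0.0
```

Run:
```python
from h import *
b=cam('wrist');W=cloud(b)
for n in('wrist','side'):
    b=cam(n);V=cloud(b);p=robot.observe()['tool_pos']
    m=(np.linalg.norm(V[...,:2]-p[:2],axis=2)<.04)&(V[...,2]>.05)&(V[...,2]<.2)&(b['img'].max(2)<90)
    w=V[m];w=w[np.argsort(w[:,2])];print(n,len(w),w[:15].round(3).tolist())
    lo=w[w[:,2]<w[0,2]+.02]; print(lo.min(0).round(3),lo.max(0).round(3))
```

```text
wrist 22789 [[0.453, -0.121, 0.117], [0.454, -0.123, 0.117], [0.453, -0.12, 0.117], [0.453, -0.12, 0.117], [0.453, -0.12, 0.117], [0.454, -0.122, 0.117], [0.454, -0.121, 0.117], [0.453, -0.119, 0.117], [0.453, -0.121, 0.117], [0.448, -0.115, 0.118], [0.453, -0.122, 0.118], [0.454, -0.123, 0.118], [0.448, -0.113, 0.118], [0.453, -0.123, 0.118], [0.451, -0.13, 0.118]]
[ 0.446 -0.135  0.117] [ 0.455 -0.109  0.137]
side 209 [[0.452, -0.128, 0.115], [0.447, -0.129, 0.116], [0.434, -0.124, 0.117], [0.438, -0.133, 0.119], [0.439, -0.139, 0.121], [0.448, -0.136, 0.122], [0.432, -0.129, 0.123], [0.437, -0.134, 0.123], [0.442, -0.14, 0.125], [0.446, -0.132, 0.125], [0.439, -0.139, 0.125], [0.449, -0.134, 0.125], [0.432, -0.129, 0.127], [0.437, -0.134, 0.127], [0.431, -0.122, 0.128]]
[ 0.431 -0.14   0.115] [ 0.452 -0.119  0.135]
```

Run:
```python
from h import *
p=robot.observe()['tool_pos']
for n in('wrist','side'):
    b=cam(n);V=cloud(b)
    m=(np.linalg.norm(V[...,:2]-p[:2],axis=2)<.03)&(V[...,2]>.02)&(V[...,2]<.12)
    w=V[m];o=np.argsort(w[:,2]);print(n,len(w),w[o][:6].round(3).tolist(),b['img'][m][o][:6].tolist())
```

```text
wrist 107 [[0.454, -0.126, 0.116], [0.453, -0.121, 0.116], [0.453, -0.12, 0.116], [0.454, -0.127, 0.116], [0.452, -0.116, 0.116], [0.453, -0.123, 0.116]] [[101, 102, 97], [36, 30, 26], [55, 54, 50], [101, 100, 93], [101, 100, 97], [93, 90, 85]]
side 10 [[0.448, -0.128, 0.112], [0.435, -0.123, 0.113], [0.443, -0.13, 0.114], [0.437, -0.127, 0.114], [0.439, -0.13, 0.114], [0.453, -0.127, 0.114]] [[106, 95, 81], [117, 106, 86], [103, 100, 92], [115, 114, 107], [107, 106, 98], [85, 85, 76]]
```

The true fingertip end is about 25 mm above the reported TCP z, while x and y agree. I'll command z about 0.063 and push again.

Call:
move_arm --steps '[{"jaw": 100, "translation": [0, 0, -27], "twist": 0}, {"jaw": 100, "translation": [6, 1, -27], "twist": 0}, {"jaw": 100, "translation": [12, 2.1, -27], "twist": 0}, {"jaw": 100, "translation": [18, 3.2, -27], "twist": 0}, {"jaw": 100, "translation": [23, 4, -27], "twist": 0}, {"jaw": 100, "translation": [28, 4.9, -27], "twist": 0}, {"jaw": 100, "translation": [33, 5.8, -27], "twist": 0}, {"jaw": 100, "translation": [38, 6.7, -27], "twist": 0}, {"jaw": 100, "translation": [43, 7.6, -27], "twist": 0}, {"jaw": 100, "translation": [48, 8.5, -27], "twist": 0}, {"jaw": 100, "translation": [53, 9.3, -27], "twist": 0}]'

```text
clock: 5.65
tool_pos: [0.4954, -0.1146, 0.0639]
tool_rot: [3.129, 0.276, 0.0]
ft_force: [-1.6, -0.3, 1.6]
finger_gap: 0.0519
gripper_force: 0.8
```

```bash
cat >> h.py <<'E'
def prof(x0,x1,y0,y1):  # tilt/extent of whatever pale thing lies in the window, from wrist + side
    b=cam('wrist');V=cloud(b)
    m=(V[...,0]>x0)&(V[...,0]<x1)&(V[...,1]>y0)&(V[...,1]<y1)&(V[...,2]>.008)&(V[...,2]<.15)&(b['img'][...,0]>110)
    w=V[m];return b,w
E
python3 - <<'E'
from h import *
b,w=prof(.44,.72,-.2,-.03)
for z in np.arange(.01,.15,.02):
    q=w[(w[:,2]>z)&(w[:,2]<z+.02)]
    if len(q)>10:print(round(z,2),len(q),np.percentile(q[:,0],[2,98]).round(3),np.percentile(q[:,1],[2,98]).round(3))
E
```

```text
0.01 7372 [0.491 0.543] [-0.154 -0.069]
0.03 20 [0.488 0.552] [-0.139 -0.076]
0.09 5194 [0.514 0.577] [-0.153 -0.055]
0.11 3836 [0.508 0.545] [-0.158 -0.06 ]
0.13 45 [0.475 0.502] [-0.163 -0.066]
```

It's tilting by about 20° without sliding. I'll continue.

Call:
move_arm --steps '[{"jaw": 100, "translation": [5, 0.9, 0], "twist": 0}, {"jaw": 100, "translation": [10, 1.8, 0], "twist": 0}, {"jaw": 100, "translation": [14, 2.5, 0], "twist": 0}, {"jaw": 100, "translation": [18, 3.2, 0], "twist": 0}, {"jaw": 100, "translation": [22, 3.9, 0], "twist": 0}, {"jaw": 100, "translation": [26, 4.6, 0], "twist": 0}, {"jaw": 100, "translation": [30, 5.3, 0], "twist": 0}, {"jaw": 100, "translation": [33, 5.8, 0], "twist": 0}, {"jaw": 100, "translation": [33, 5.8, 0], "twist": 0}, {"jaw": 100, "translation": [33, 5.8, 20], "twist": 0}, {"jaw": 100, "translation": [10, 1.8, 60], "twist": 0}, {"jaw": 100, "translation": [-20, 0, 90], "twist": 0}, {"jaw": 100, "translation": [-20, 0, 90], "twist": 0}]'

```text
clock: 6.78
tool_pos: [0.4729, -0.1148, 0.1576]
tool_rot: [3.128, 0.276, 0.004]
ft_force: [0.8, 0.6, 1.5]
finger_gap: 0.052
gripper_force: 0.0
```

Run:
```python
from h import *
b,w=prof(.44,.72,-.2,-.03)
for z in np.arange(.01,.15,.02):
    q=w[(w[:,2]>z)&(w[:,2]<z+.02)]
    if len(q)>10:print(round(z,2),len(q),np.percentile(q[:,0],[2,98]).round(3),np.percentile(q[:,1],[2,98]).round(3))
a=cam('side');t=cam('top');s=a['img'][150:260,170:320]
x=np.hstack([cv2.resize(s,(266,300)),cv2.resize(b['img'],(266,300)),cv2.resize(t['img'][130:290,140:320],(266,300))])
cv2.imwrite('pics/t3.png',x[:,:,::-1])
```

```text
0.05 12636 [0.546 0.63 ] [-0.148 -0.049]
```

View pics/t3.png

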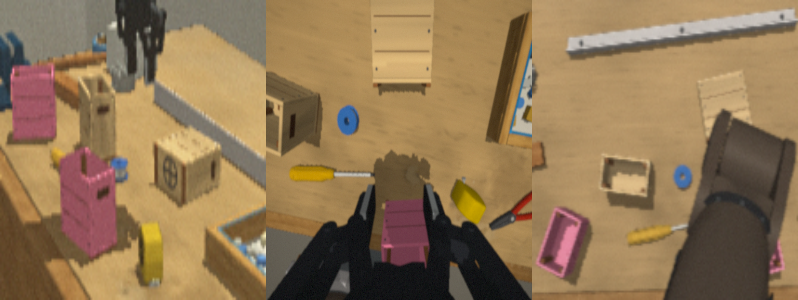

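The right crate lies on its back and its underside shows the ring with cross (left panel, about (171,172)), so the right one is the stamped crate. Next I tip the left crate (yaw -7.6°).

Call:
move_arm --steps '[{"jaw": 100, "translation": [-30, 35, 0], "twist": -0.1}, {"jaw": 100, "translation": [-50, 70, 0], "twist": -0.2}, {"jaw": 100, "translation": [-60, 105, 0], "twist": -0.308}, {"jaw": 100, "translation": [-60, 140, 0], "twist": -0.308}, {"jaw": 100, "translation": [-60, 175, 0], "twist": -0.308}, {"jaw": 100, "translation": [-60, 210, 0], "twist": -0.308}, {"jaw": 100, "translation": [-60, 239, 0], "twist": -0.308}, {"jaw": 100, "translation": [-60, 239, 0], "twist": -0.308}, {"jaw": 100, "translation": [-60, 239, -30], "twist": -0.308}, {"jaw": 100, "translation": [-60, 239, -60], "twist": -0.308}, {"jaw": 100, "translation": [-60, 239, -90], "twist": -0.308}, {"jaw": 100, "translation": [-60, 239, -90], "twist": -0.308}, {"jaw": 100, "translation": [-60, 239, -90], "twist": -0.308}]'

```text
clock: 8.02
tool_pos: [0.4144, 0.124, 0.0625]
tool_rot: [3.134, -0.208, -0.007]
ft_force: [0.0, -1.7, -0.2]
finger_gap: 0.0517
gripper_force: 0.0
```

Run:
```python
from h import *
p=robot.observe()['tool_pos']
b,w=prof(.42,.6,.03,.2)
q=w[(w[:,2]>.095)&(w[:,2]<.112)];r=cv2.minAreaRect((q[:,:2]*1000).astype(np.float32));print(r)
V=cloud(b);m=(np.linalg.norm(V[...,:2]-p[:2],axis=2)<.05)&(V[...,2]>.06)&(V[...,2]<.13)&(V[...,0]<.442);d=V[m];print(len(d),d.min(0),d.max(0))
```

```text
((466.21856689453125, 118.17655944824219), (100.36072540283203, 83.18576049804688), 82.44560241699219)
3610 [0.39998146 0.07700313 0.08580441] [0.43314671 0.17159672 0.12999694]
```

Call:
move_arm --steps '[{"jaw": 100, "translation": [6, -0.8, 0], "twist": 0}, {"jaw": 100, "translation": [12, -1.6, 0], "twist": 0}, {"jaw": 100, "translation": [17, -2.3, 0], "twist": 0}, {"jaw": 100, "translation": [22, -2.9, 0], "twist": 0}, {"jaw": 100, "translation": [27, -3.6, 0], "twist": 0}, {"jaw": 100, "translation": [32, -4.3, 0], "twist": 0}, {"jaw": 100, "translation": [37, -4.9, 0], "twist": 0}, {"jaw": 100, "translation": [42, -5.6, 0], "twist": 0}, {"jaw": 100, "translation": [46, -6.1, 0], "twist": 0}, {"jaw": 100, "translation": [50, -6.7, 0], "twist": 0}, {"jaw": 100, "translation": [54, -7.2, 0], "twist": 0}, {"jaw": 100, "translation": [58, -7.7, 0], "twist": 0}, {"jaw": 100, "translation": [62, -8.3, 0], "twist": 0}, {"jaw": 100, "translation": [66, -8.8, 0], "twist": 0}, {"jaw": 100, "translation": [70, -9.3, 0], "twist": 0}, {"jaw": 100, "translation": [74, -9.9, 0], "twist": 0}, {"jaw": 100, "translation": [76, -10.1, 0], "twist": 0}, {"jaw": 100, "translation": [76, -10.1, 0], "twist": 0}, {"jaw": 100, "translation": [76, -10, 25], "twist": 0}, {"jaw": 100, "translation": [60, -8, 60], "twist": 0}]'

```text
clock: 9.73
tool_pos: [0.4755, 0.1159, 0.1225]
tool_rot: [3.134, -0.209, -0.005]
ft_force: [-0.4, -0.3, 0.8]
finger_gap: 0.0514
gripper_force: 0.0
```

Call:
move_arm --steps '[{"jaw": 100, "translation": [-10, 0, 30], "twist": 0.1}, {"jaw": 100, "translation": [-20, -40, 40], "twist": 0.2}, {"jaw": 100, "translation": [-20, -80, 40], "twist": 0.308}, {"jaw": 100, "translation": [-20, -120, 40], "twist": 0.308}, {"jaw": 100, "translation": [-20, -160, 40], "twist": 0.308}, {"jaw": 100, "translation": [-20, -200, 40], "twist": 0.308}, {"jaw": 100, "translation": [10, -226, 40], "twist": 0.308}, {"jaw": 100, "translation": [10, -226, 40], "twist": 0.308}, {"jaw": 100, "translation": [10, -226, 40], "twist": 0.308}]'

```text
clock: 10.48
tool_pos: [0.4853, -0.1111, 0.1635]
tool_rot: [-3.13, -0.272, 0.0]
ft_force: [-0.5, 0.9, -0.7]
finger_gap: 0.0523
gripper_force: 0.0
```

```bash
cat > m.py <<'E'
from h import *
import sys
f=sys.argv[1]
b=cam('wrist');t=cam('top');a=cam('side')
for n,(y0,y1) in {'S':(-.2,-.02),'P':(.03,.2)}.items():
    for nm,c in(('wrist',b),('top',t)):
        V=cloud(c);m=(V[...,0]>.48)&(V[...,0]<.735)&(V[...,1]>y0)&(V[...,1]<y1)&(V[...,2]>.05)&(V[...,2]<.072)&(c['img'][...,0]>110)
        w=V[m]
        if len(w)>30:
            w=w[(np.abs(w-np.median(w,0))<.08).all(1)]
            r=cv2.minAreaRect((w[:,:2]*1000).astype(np.float32));print(n,nm,len(w),np.round(r[0],1),np.round(r[1],1),round(r[2],1),np.median(w[:,2]).round(3))
for nm,c in(('wrist',b),('top',t)):
    V=cloud(c);m=(V[...,0]>.68)&(V[...,0]<.76)&(abs(V[...,1])<.25)&(V[...,2]>.036)&(V[...,2]<.048)
    w=V[m]
    if len(w)>20: print('rail',nm,len(w),np.polyfit(w[:,1],w[:,0],1).round(4),w[:,1].min().round(3),w[:,1].max().round(3))
print(robot.observe()['tool_pos'],robot.observe()['clock'])
x=np.hstack([cv2.resize(a['img'][150:260,170:320],(266,300)),cv2.resize(b['img'],(266,300)),cv2.resize(t['img'][130:290,140:320],(266,300))])
cv2.imwrite('pics/'+f,x[:,:,::-1])
E
python3 m.py t4.png
```

```text
S wrist 13892 [592.8 -97.8] [100.8 100.3] 10.1 0.06
S top 596 [599.4 -96.7] [ 93.7 100.1] 10.0 0.06
P wrist 10337 [559.   92.6] [ 76.6 105. ] 83.2 0.06
P top 989 [560.9 105.4] [100.8 104.7] 82.6 0.06
rail top 193 [-0.0815  0.7217] -0.249 0.247
[ 0.48425296 -0.10890073  0.16365729] 10.6333
```

View pics/t4.png

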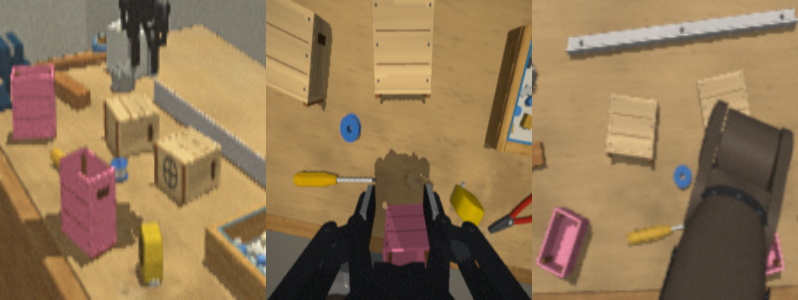

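Both crates lie on their backs: stamped with mouth about (0.646,-0.089), yaw 10°, plain well short of the rail. Now I lower behind the stamped crate's underside with the fingers narrowed, then push while turning it toward the rail's 4.7°.

Call:
move_arm --steps '[{"jaw": 140, "translation": [15, -2, -30], "twist": 0}, {"jaw": 140, "translation": [20, -2.5, -65], "twist": 0}, {"jaw": 140, "translation": [20, -2.5, -100], "twist": 0}, {"jaw": 140, "translation": [20, -2.5, -135], "twist": 0}, {"jaw": 140, "translation": [20, -2.5, -153], "twist": 0}, {"jaw": 140, "translation": [20, -2.5, -153], "twist": 0}, {"jaw": 140, "translation": [26, -1.4, -153], "twist": 0}, {"jaw": 140, "translation": [32, -0.4, -153], "twist": 0}, {"jaw": 140, "translation": [37, 0.5, -153], "twist": 0}, {"jaw": 140, "translation": [42, 1.2, -153], "twist": -0.01}, {"jaw": 140, "translation": [47, 2, -153], "twist": -0.015}, {"jaw": 140, "translation": [52, 2.7, -153], "twist": -0.02}, {"jaw": 140, "translation": [57, 3.4, -153], "twist": -0.03}, {"jaw": 140, "translation": [62, 4, -153], "twist": -0.035}, {"jaw": 140, "translation": [67, 4.6, -153], "twist": -0.04}, {"jaw": 140, "translation": [72, 5.2, -153], "twist": -0.05}, {"jaw": 140, "translation": [77, 5.8, -153], "twist": -0.055}, {"jaw": 140, "translation": [82, 6.4, -153], "twist": -0.06}, {"jaw": 140, "translation": [86, 6.9, -153], "twist": -0.07}, {"jaw": 140, "translation": [90, 7.4, -153], "twist": -0.07}]'

```text
clock: 12.3
tool_pos: [0.5753, -0.1023, 0.0108]
tool_rot: [3.137, 0.165, -0.0]
ft_force: [-3.5, -0.4, 1.6]
finger_gap: 0.0385
gripper_force: 1.7
```

```bash
python3 m.py t5.png
```

```text
S wrist 59190 [633.8 -95.9] [105.6 100.7] 5.9 0.06
S top 161 [674.7 -93.4] [100.   33.1] 88.6 0.06
P top 923 [562.7 105.1] [100.9 100.3] 82.0 0.06
rail top 190 [-0.0826  0.7217] -0.248 0.247
[ 0.57560293 -0.10233218  0.01075977] 12.45
```

View pics/t5.png

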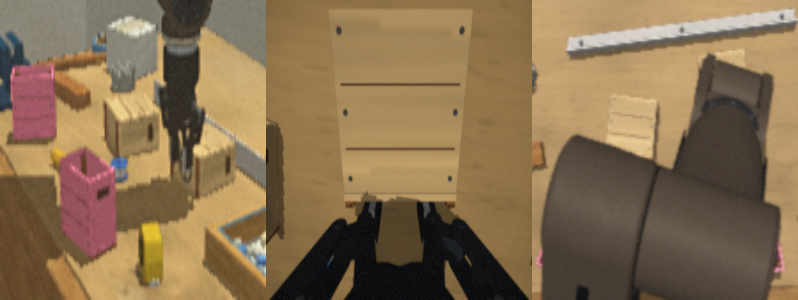

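The stamped crate follows cleanly: yaw 5.9°, mouth about (0.686,-0.0905), with roughly 41 mm still to go.

Call:
move_arm --steps '[{"jaw": 140, "translation": [5, 0.4, 0], "twist": 0}, {"jaw": 140, "translation": [10, 0.8, 0], "twist": -0.01}, {"jaw": 140, "translation": [15, 1.2, 0], "twist": -0.01}, {"jaw": 140, "translation": [20, 1.6, 0], "twist": -0.02}, {"jaw": 140, "translation": [25, 2, 0], "twist": -0.02}, {"jaw": 140, "translation": [29, 2.4, 0], "twist": -0.02}, {"jaw": 140, "translation": [33, 2.7, 0], "twist": -0.02}, {"jaw": 140, "translation": [36, 3, 0], "twist": -0.02}, {"jaw": 140, "translation": [38, 3.1, 0], "twist": -0.02}, {"jaw": 140, "translation": [38, 3.1, 0], "twist": -0.02}]'

```text
clock: 13.28
tool_pos: [0.6135, -0.0992, 0.0108]
tool_rot: [3.138, 0.135, 0.001]
ft_force: [0.6, -0.0, 0.4]
finger_gap: 0.0385
gripper_force: 0.0
```

```bash
python3 m.py t6.png
```

```text
S wrist 59187 [672.2 -94.1] [104.7 100.7] 5.0 0.06
S top 100 [717.3 -91.6] [100.7  23.8] 86.1 0.06
P top 740 [572.  103.4] [100.1  81.5] 81.9 0.06
rail wrist 5297 [-0.0834  0.7227] -0.198 0.021
rail top 180 [-0.0819  0.7216] -0.246 0.248
[ 0.61312011 -0.09925532  0.01095202] 13.4333
```

About 3.5 mm remains and the yaw is 5.0°, so one gentle last press and then I back off.

Call:
move_arm --steps '[{"jaw": 140, "translation": [2, 0.1, 0], "twist": 0}, {"jaw": 140, "translation": [3, 0.2, 0], "twist": 0}, {"jaw": 140, "translation": [4, 0.3, 0], "twist": 0}, {"jaw": 140, "translation": [4.5, 0.3, 0], "twist": 0}, {"jaw": 140, "translation": [4.5, 0.3, 0], "twist": 0}]'

```text
clock: 13.85
tool_pos: [0.6173, -0.0989, 0.0109]
tool_rot: [-3.139, -0.135, 0.001]
ft_force: [-4.4, -0.0, 2.6]
finger_gap: 0.0387
gripper_force: 1.8
```

Call:
move_arm --steps '[{"jaw": 140, "translation": [-5, -0.4, 0], "twist": 0}, {"jaw": 140, "translation": [-15, -1.2, 0], "twist": 0}, {"jaw": 140, "translation": [-35, -3, 0], "twist": 0}, {"jaw": 140, "translation": [-45, -4, 30], "twist": 0}, {"jaw": 140, "translation": [-50, -4, 65], "twist": 0}, {"jaw": 140, "translation": [-50, -4, 100], "twist": 0}, {"jaw": 140, "translation": [-50, -4, 140], "twist": 0}, {"jaw": 140, "translation": [-50, -4, 140], "twist": 0}, {"jaw": 140, "translation": [-50, -4, 140], "twist": 0}]'

```text
clock: 14.6
tool_pos: [0.5683, -0.1032, 0.1529]
tool_rot: [3.137, 0.135, 0.008]
ft_force: [-1.2, 1.1, -0.4]
finger_gap: 0.0383
gripper_force: 0.0
```

```bash
python3 m.py t7.png
```

```text
S wrist 14762 [673.7 -94.1] [100.6 100.3] 5.1 0.06
S top 294 [704.5 -91.3] [ 47.9 100. ] 6.8 0.06
P wrist 9294 [560.5 100.6] [ 91.9 104.8] 82.1 0.06
P top 989 [560.7 105.1] [100.6 104.9] 82.4 0.06
rail wrist 1047 [-0.085   0.7209] -0.25 0.131
rail top 152 [-0.0805  0.7212] -0.249 0.247
[ 0.5668929  -0.10277498  0.14958966] 14.75
```

View pics/t7.png

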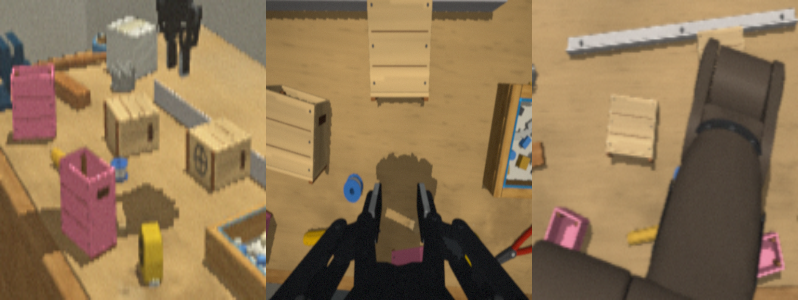

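The stamped crate's mouth lies against the rail (right panel, about (722,40)), square within about 0.01 rad. The plain crate lies about 10 cm short of it, and the gripper is clear. I'm handing it in.

```bash
python3 -c "
from cell import robot
print(robot.close_job())"
```

```text
the job is handed in; nothing more can be done
None
```

I tipped both crates onto their backs, pushed the stamped one (right-hand) flush and square against the rail, left the plain one about 10 cm short of it, and handed the job in at about 15 s; no verdict came back.

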